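# Release the key left latched on the bench switch box

### The job

One of the four identical white keys on the green bench switch box has been left latched down. Tap the keys lightly with a fingertip, lifting off after each tap, to find it; then press that key all the way down and let go, so that it releases and springs up level with the others. None of the other three may go down more than 7 mm, and nothing that stands around may be picked up or pushed away.

Things in the scene. Friction and masses are not known exactly. Their poses are not given: they have to be found in the camera images.
- panel: fixed green switch box, 170 (x) by 300 mm (y), deck 55 mm above the table; origin centre of underside, -x side towards the robot. Four white keys in a row along its y, 35 mm to -x of centre, 60 mm pitch (y = +90, +30, -30, -90 mm). Caps 32 x 32 mm move straight down in black bezels (46 mm square, 3 mm high). Cap top above the deck: free 16 mm, latched 12 mm, fully pressed 6 mm
- slot_1 (a point): point on the switch box at the centre of the top of a free (up) key in place 1 of the row, 71 mm above the table; place 1 is at the box's +y end (left seen from the robot), place 4 at its -y end. It does not move with the key and does not tell which key is latched
- slot_2 (a point): point on the switch box at the centre of the top of a free (up) key in place 2 of the row, 71 mm above the table; place 1 is at the box's +y end (left seen from the robot), place 4 at its -y end. It does not move with the key and does not tell which key is latched
- slot_3 (a point): point on the switch box at the centre of the top of a free (up) key in place 3 of the row, 71 mm above the table; place 1 is at the box's +y end (left seen from the robot), place 4 at its -y end. It does not move with the key and does not tell which key is latched
- slot_4 (a point): point on the switch box at the centre of the top of a free (up) key in place 4 of the row, 71 mm above the table; place 1 is at the box's +y end (left seen from the robot), place 4 at its -y end. It does not move with the key and does not tell which key is latched
- latch (a joint): downward travel (m) of the key latched at the start; its place is not told: 0 = up and free, about 0.004 = latched, 0.010 = fully down. Gives nothing under 4 N, then 2 mm per newton; from about 8.5 mm down the catch lets go (some 8 N), so press it to the bottom; when the finger is raised it springs up to 0 and stays free
- free_1 (a joint): downward travel in m of one of the three free keys (which place it sits in is not told): 0 = up, 0.010 = fully down. It does not give under 2 N, then goes down 2 mm for each further newton (5.5 N at 7 mm) and springs back
- free_2 (a joint): downward travel in m of one of the three free keys (which place it sits in is not told): 0 = up, 0.010 = fully down. It does not give under 2 N, then goes down 2 mm for each further newton (5.5 N at 7 mm) and springs back
- free_3 (a joint): downward travel in m of one of the three free keys (which place it sits in is not told): 0 = up, 0.010 = fully down. It does not give under 2 N, then goes down 2 mm for each further newton (5.5 N at 7 mm) and springs back
- finial: bystander, loose: small brass finial (lamp screw cap), 22 mm across, 34 mm tall, standing on the switch box behind the keys; origin at the centre of its underside
- bobbin: bystander, loose: wooden bobbin with blue band, 34 mm across, 32 mm tall, standing on the switch box behind the keys; origin at the centre of its underside
- tin_mug: bystander, loose: blue mug, 80 mm across, 85 mm tall, handle to its +y side, on the table left of the switch box; origin at the centre of its underside
- glue_bottle: bystander, loose: white bottle with yellow label and orange cap, 60 mm across, 125 mm tall, on the table right of the switch box; origin at the centre of its underside
- screwdriver: bystander, loose: screwdriver with red handle, about 170 mm long, lying along its own x axis on the table between the robot and the switch box; origin about the middle of its length
- small_shade: bystander, loose: small drum lampshade, 107 mm across at the foot, about 91 mm tall, on the table beyond the switch box; origin at the centre of its underside
- parts_carton: bystander, loose: open cardboard carton with one divider, 90 x 110 mm, 50 mm tall, on the table beyond the switch box; origin at the centre of its underside

How it is judged:
By the outcome, as a careful person would: the job done as asked, in the order asked, and still so for the second after the job is handed in, with the robot touching nothing.
It also fails if it takes over 51 s, if anything falls off the work surface, if the arm or the gripper's body presses on something with over 40 N, if the wrist force passes 120 N, or if a joint passes its speed limit or range.

### The arm

A 7-joint arm with a two-finger parallel gripper is mounted at the origin on the work surface. World frame = base frame: x ahead of the robot, y to its left, z up, the work surface at z = 0. Lengths are in m, angles in rad, forces in N, time in s.
With the tool pointing down it reaches from about 0.4 to 0.85 m from the base axis. Payload 10.4 kg.
Tool frame: the origin (TCP) lies at the centre of the arm's flange, where the gripper is bolted on; the fingertips stand 182 mm ahead of it and the grasp point (between the pads) lies 164 mm ahead of it; z points along the fingers, y is the line along which they close (so a half turn about z gives the same grasp; the last joint's range is limited). The gripper opens to 87 mm and grips with 3 to 60 N. Pads are 19 mm wide; open, the fingers measure 117 mm over their backs; the gripper's body (75 mm by 190 mm) begins 51 mm behind the grasp point.
Start: joints at [-1.154, 0.332, -0.065, 1.46, 0.022, 1.35, -0.088], TCP at [0.266, 0.566, 0.405] pointing down, gripper open.
Joint ranges: [-2.6, 2.6], [-0.5, 2.12], [-1.47, 1.34], [0.16, 2.42], [-1.27, 4.41], [0.06, 2.06], [-2.6, 2.6]. Speed limits (rad/s): [2.22, 2.22, 2.79, 2.79, 3.14, 3.14, 3.14].

### API

Orientations are given as a unit quaternion [x, y, z, w].
In Python, from bench import r, eyes, job gives the robot as it stands. The module is installed in compiled form; this text tells all that it offers.
- The arm moves only by the shell command python3 -m inch 'ROWS' [OPENING] [FORCE]. ROWS is JSON, a list of rows, each a list of 6 numbers: the shift along the tool's x, y, z normalised to -1 to 1, where 1 is 4 cm, then the turn, a rotation vector about the tool's x, y, z normalised to -1 to 1, where 1 is 0.12 rad. In form: [[x, y, z, wx, wy, wz], ...]. A call has exactly 5 rows; each row shifts and turns the commanded pose from where the row before left it, along the tool's axes as they then stand; what a row does not reach is not made up. A row lasts 1/12 s, in which the tool goes at most 41.7 mm and 7.16 degrees, less where a joint would pass 70% of its speed; a pose out of reach is approached as far as the arm can. A call with a number of a shift or a turn outside -1 to 1 is refused whole. A call with a gripper value outside its range is refused whole. OPENING is the gripper command: -1 is shut, 1 is fully open, values between are in proportion, set as the call begins (- or left out, the last holds). The fingers move at their own pace and stop on an object; FORCE is the grip in N (left out, the last holds). Time passes only in rows, so rows that do not move let the fingers close, or fill a call up. It gives the time, the measured TCP pose, the force, the opening and the grip force at its end, in the units of the state.
- r.read_state(): the state, without advancing time (a new reading comes with each control period).
- eyes.camera(name): name is "side" or "top" or "wrist"; returns a dict with "pixels" (480x640x3 uint8, red, green, blue), "fx", "fy", "cx", "cy" (pixels), "extrinsics" (4x4, takes a point from camera to world coordinates). Camera axes: x right, y down, z forward; pixel columns grow to the right and rows downward; lengths in m; the calibration is good to about 2 mm. A picture is of the moment at which its call begins. There is no depth.
- job.close_job(): hands the job in; it is judged then, once.
The state is a dict: "time": time; "joint_positions": joint angles; "joint_vel": joint speeds; "joint_torque": joint torques, N m; "ee_pos": TCP position; "eef_rot": TCP orientation; "ft_force": force on the tool from outside, world axes, zero at the start; "torque": the same for the moment, N m; "width": finger opening in m; "grip_force": force on a finger pad.
Only numpy, scipy, OpenCV 4.12 (cv2) and the standard library are available. Lean on these libraries where they do the work, as an engineer would, in place of code of your own. Each camera call takes 0.05 s, during which the arm holds its last target. There are 200 camera calls.

## Working session

There is one attempt and no reset: what is moved stays moved. The work goes in short steps, Python scripts to look and compute and a shell command to move; the robot and the scene stay as the last step left them, time stands still between calls to the robot, and variables do not carry over. Pictures are saved under pics/ and viewed, at most 10 in all, crops included, and the job is handed in when it is done.

```bash
mkdir -p pics; python3 - <<'E'
from bench import r,eyes
import cv2,pickle
s=r.read_state();print({k:s[k] for k in("time","ee_pos","eef_rot","ft_force","width")})
for n in("top","side"):
    c=eyes.camera(n);pickle.dump(c,open(n+'.pkl','wb'));cv2.imwrite(f'pics/{n}0.png',c["pixels"][:,:,::-1]);print(n,c["fx"],c["cx"],c["cy"],c["extrinsics"])
E
```

```text
{'time': 0.0, 'ee_pos': array([0.266018  , 0.56541417, 0.40393909]), 'eef_rot': array([ 2.18125037e-01,  9.75920567e-01, -7.06400164e-04, -1.23903173e-04]), 'ft_force': array([ 0.01729288, -0.30085861, -0.63059511]), 'width': 0.08740873555121724}
top 563.7503058757869 317.00308561150683 238.8765663375349 [[ 2.88495884e-02 -9.90458492e-01  1.34757845e-01  4.27291277e-01]
 [-9.99583435e-01 -2.86956257e-02  3.08512292e-03  6.05983078e-02]
 [ 8.11274501e-04 -1.34790714e-01 -9.90873758e-01  1.16710109e+00]
 [ 0.00000000e+00  0.00000000e+00  0.00000000e+00  1.00000000e+00]]
side 483.40750587348276 312.9688428830769 246.21601006144851 [[ 0.80240132 -0.45831613  0.38222825  0.25279943]
 [-0.59677634 -0.61962901  0.50982143 -0.39827488]
 [ 0.00318033 -0.63718617 -0.77070336  0.76805357]
 [ 0.          0.          0.          1.        ]]
```

View pics/top0.png

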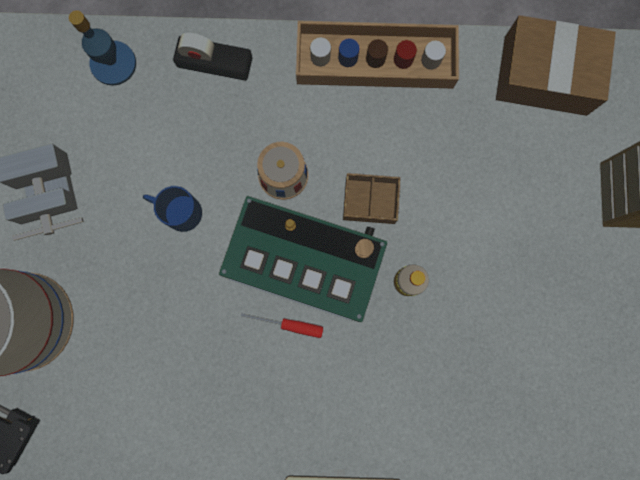

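View pics/side0.png

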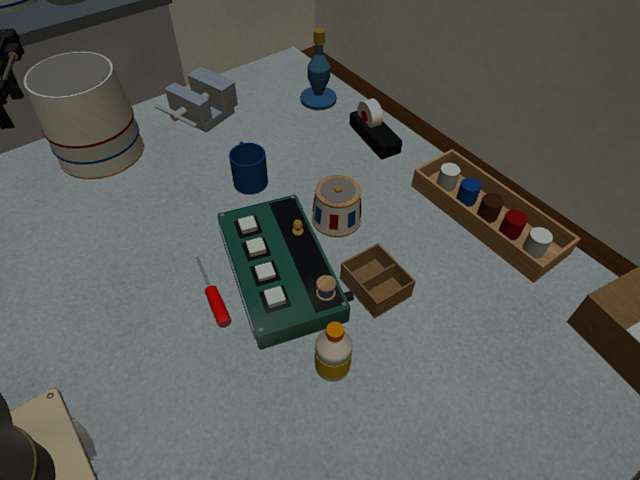

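The top view shows the green box centred near (303,258), with keys at about (255,260), (284,269), (313,279) and (342,289). The finial is at (290,225) and the bobbin at (365,247). A large lampshade at the far left, (20,320), stands between the gripper and the box. The side view agrees.

```bash
cat > h.py <<'E'
import numpy as np,cv2
def ray(c,u,v,z):
    E=c["extrinsics"];d=E[:3,:3]@[(u-c["cx"])/c["fx"],(v-c["cy"])/c["fy"],1];o=E[:3,3];return o+d*(z-o[2])/d[2]
def pix(c,p):
    E=c["extrinsics"];q=E[:3,:3].T@(np.array(p)-E[:3,3]);return c["fx"]*q[0]/q[2]+c["cx"],c["fy"]*q[1]/q[2]+c["cy"]
E
python3 - <<'E'
import pickle;from h import *
for n,(x0,y0,x1,y1) in {"top":(225,235,375,310),"side":(225,205,297,315)}.items():
    c=pickle.load(open(n+'.pkl','rb'));im=c["pixels"].astype(int);m=((im.min(2)>130)).astype(np.uint8);mm=np.zeros_like(m);mm[y0:y1,x0:x1]=m[y0:y1,x0:x1]
    if n=="side": mm=((im.min(2)>150)*(mm>0)).astype(np.uint8)
    k,_,st,ce=cv2.connectedComponentsWithStats(mm)
    for i in range(1,k):
        if st[i,4]>50: print(n,ce[i].round(1),st[i,2:],ray(c,*ce[i],.071).round(4))
c=pickle.load(open('top.pkl','rb'))
hsv=cv2.cvtColor(c["pixels"],cv2.COLOR_RGB2HSV);m=cv2.inRange(hsv,(60,80,30),(95,255,140));m[:190]=0;m[325:]=0;m[:,:215]=0;m[:,390:]=0
R=cv2.minAreaRect(cv2.findNonZero(m));b=cv2.boxPoints(R);print(R);P=[ray(c,*q,.055) for q in b];print(np.round(P,4))
# big shade, mug at several heights
for u,v,z in((72,320,.15),(45,272,.2),(72,320,.25),(45,272,.25),(175,210,.085)):print(u,v,z,ray(c,u,v,z).round(3))
s=pickle.load(open('side.pkl','rb'));
for z in(.15,.2,.25):print('shade rim side',z,ray(s,119,80,z).round(3),ray(s,72,57,z).round(3),ray(s,30,85,z).round(3),ray(s,75,105,z).round(3))
print(ray(s,100,172,0),ray(s,143,150,0))
E
```

```text
top [253.6 259.2] [ 18  18 219] [0.5327 0.1867 0.071 ]
top [282.5 268.8] [ 18  18 224] [0.5156 0.1294 0.071 ]
top [311.8 278.6] [ 18  18 220] [0.4982 0.072  0.071 ]
top [341.1 288.2] [ 19  19 230] [0.4812 0.0145 0.071 ]
((303.29998779296875, 257.6000061035156), (150.20819091796875, 85.06526947021484), 18.434947967529297)
[[ 0.5026  0.2562  0.055 ]
 [ 0.6665  0.2106  0.055 ]
 [ 0.5784 -0.0773  0.055 ]
 [ 0.4179 -0.0267  0.055 ]]
72 320 0.15 [0.407 0.497 0.15 ]
45 272 0.2 [0.488 0.529 0.2  ]
72 320 0.25 [0.409 0.454 0.25 ]
45 272 0.25 [0.485 0.505 0.25 ]
175 210 0.085 [0.623 0.342 0.085]
shade rim side 0.15 [0.496 0.677 0.15 ] [0.444 0.843 0.15 ] [0.325 0.778 0.15 ] [0.381 0.64  0.15 ]
shade rim side 0.2 [0.477 0.59  0.2  ] [0.428 0.742 0.2  ] [0.319 0.683 0.2  ] [0.37  0.556 0.2  ]
shade rim side 0.25 [0.457 0.503 0.25 ] [0.413 0.642 0.25 ] [0.313 0.588 0.25 ] [0.36  0.472 0.25 ]
[0.365668   0.59028746 0.        ] [0.48062182 0.60553334 0.        ]
```

Slots measured on the 71 mm plane: pitch is 59.9 mm, as it should be, with box yaw about -16.7°. I move away from the tall shade first, closing the gripper on the way.

```bash
python3 -m inch '[[-0.3,-0.63,0,0,0,0],[-0.3,-0.63,0,0,0,0],[-0.3,-0.63,0,0,0,0],[-0.3,-0.63,0,0,0,0],[-0.3,-0.63,0,0,0,0]]' -1 20
python3 -m inch '[[-0.86,-0.26,0,0,0,0],[-0.86,-0.26,0,0,0,0],[-0.86,-0.26,0,0,0,0],[-0.86,-0.26,0,0,0,0],[-0.86,-0.26,0,0,0,0]]'
python3 -m inch '[[-0.8,-0.26,0,0,0,0],[-0.8,-0.26,0,0,0,0],[-0.8,-0.26,0,0,0,0],[0,0,0,0,0,-0.7],[0,0,0,0,0,-0.54]]'
python3 -m inch '[[0,0,0,0,0,0],[0,0,0,0,0,0],[0,0,0,0,0,0],[0,0,0,0,0,0],[0,0,0,0,0,0]]'
cat > go.py <<'E'
# print the tool-axis units from the commanded/measured pose to hover points, at tcp height given
import sys;from h import *;from bench import r
from scipy.spatial.transform import Rotation as R
S=np.array([[.5327,.1867],[.5156,.1294],[.4982,.072],[.4812,.0145]])
s=r.read_state();A=R.from_quat(s["eef_rot"]);M=A.as_matrix()
k=int(sys.argv[1])-1;z=float(sys.argv[2])
tip=s["ee_pos"]+.182*M[:,2]
print('t',s["time"],'tip',tip.round(4),'F',s["ft_force"].round(2),'w',s["width"])
print('units to slot',((M.T@(np.r_[S[k],z]-tip))/.04).round(3))
yaw=np.arctan2(S[0,1]-S[3,1],S[0,0]-S[3,0]);T=np.c_[[np.sin(yaw),-np.cos(yaw),0],[np.cos(yaw),np.sin(yaw),0],[0,0,-1]]
T[:,0]=np.cross(T[:,1],T[:,2]);print('turn units',((A.inv()*R.from_matrix(T)).as_rotvec()/.12).round(3))
E
python3 go.py 1 .11
```

```text
time: 0.52
ee_pos: [0.2666, 0.4245, 0.4043]
eef_rot: [0.218, 0.976, -0.0, -0.0]
ft_force: [-0.4, 0.3, 1.0]
width: 0.0614
grip_force: 0.0
time: 0.93
ee_pos: [0.4011, 0.3042, 0.4047]
eef_rot: [0.218, 0.976, -0.0, -0.0]
ft_force: [-0.0, 0.1, 0.4]
width: 0.0281
grip_force: 0.0
time: 1.35
ee_pos: [0.4751, 0.2345, 0.4043]
eef_rot: [0.145, 0.989, -0.0, -0.0]
ft_force: [-0.2, 1.1, -0.3]
width: 0.0017
grip_force: 0.0
time: 1.77
ee_pos: [0.4736, 0.2368, 0.4048]
eef_rot: [0.145, 0.989, 0.0, -0.0]
ft_force: [-0.9, 0.3, -0.6]
width: 0.0003
grip_force: 0.0
t 1.7667 tip [0.4736 0.2369 0.2228] F [-0.87  0.26 -0.61] w 0.00028995443121755074
units to slot [-1.776 -0.777  2.819]
turn units [ 0.001 -0.    -0.007]
```

```bash
python3 -m inch '[[-0.6,-0.26,0.5,0,0,0],[-0.6,-0.26,0.6,0,0,0],[-0.58,-0.26,0.7,0,0,0],[0,0,0.6,0,0,0],[0,0,0.42,0,0,0]]'
python3 -m inch '[[0,0,0,0,0,0],[0,0,0,0,0,0],[0,0,0,0,0,0],[0,0,0,0,0,0],[0,0,0,0,0,0]]'
python3 go.py 1 .071
python3 - <<'E'
from bench import eyes;import cv2,pickle
from h import *
a=[]
for n in("top","side"):
    c=eyes.camera(n);u,v=map(int,pix(c,(.5327,.1867,.08)));i=c["pixels"][max(v-90,0):v+90,max(u-110,0):u+110,::-1];a.append(cv2.resize(i,(400,330),interpolation=cv2.INTER_CUBIC))
cv2.imwrite('pics/k1.png',np.hstack(a))
E
```

```text
time: 2.18
ee_pos: [0.5334, 0.1847, 0.2895]
eef_rot: [0.147, 0.989, -0.001, -0.001]
ft_force: [-0.0, 0.6, -0.7]
width: 0.0005
grip_force: 0.0
time: 2.6
ee_pos: [0.5333, 0.1867, 0.2934]
eef_rot: [0.145, 0.989, 0.001, 0.001]
ft_force: [0.4, -0.0, 0.3]
width: 0.0005
grip_force: 0.0
t 2.6 tip [0.5337 0.1869 0.1114] F [ 0.41 -0.04  0.33] w 0.0004842399205249562
units to slot [ 0.023 -0.014  1.009]
turn units [0.015 0.013 0.   ]
```

View pics/k1.png

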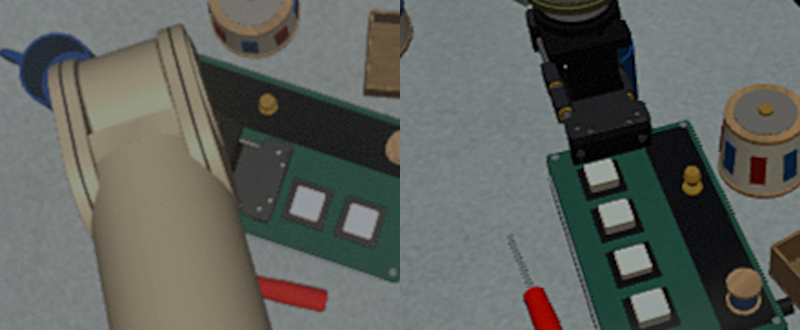

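The closed fingers are centred over key 1 in both views: the gripper covers key 1 in the top view, and sits just above the first key in the side view. Next is a light tap to a tip height of about 68 mm, then off.

```bash
python3 -m inch '[[0.02,-0.01,0.4,0,0,0],[0,0,0.4,0,0,0],[0,0,0.1,0,0,0],[0,0,0,0,0,0],[0,0,0,0,0,0]]'; python3 go.py 1 .071
python3 -m inch '[[0,0,0.05,0,0,0],[0,0,0.05,0,0,0],[0,0,0.05,0,0,0],[0,0,0,0,0,0],[0,0,0,0,0,0]]';python3 go.py 1 .071
python3 -m inch '[[0,0,0,0,0,0],[0,0,0,0,0,0],[0,0,0,0,0,0],[0,0,0,0,0,0],[0,0,0,0,0,0]]' | grep -E 'ft|pos'
```

```text
time: 3.12
ee_pos: [0.5324, 0.1862, 0.2566]
eef_rot: [0.145, 0.989, 0.0, 0.0]
ft_force: [0.2, 0.3, 0.2]
width: -0.0
grip_force: 0.0
t 3.1167 tip [0.5325 0.1862 0.0746] F [0.16 0.32 0.2 ] w -1.8690168319814113e-05
units to slot [-0.003  0.013  0.089]
turn units [ 0.002  0.003 -0.004]
time: 3.53
ee_pos: [0.5326, 0.1863, 0.2505]
eef_rot: [0.145, 0.989, 0.0, 0.001]
ft_force: [2.2, 0.8, 3.2]
width: 0.0009
grip_force: 1.7
t 3.5333 tip [0.5328 0.1864 0.0685] F [2.2  0.84 3.16] w 0.0008552843901974726
units to slot [ 0.005  0.006 -0.062]
turn units [ 0.009  0.009 -0.003]
ee_pos: [0.5323, 0.1862, 0.2501]
ft_force: [2.1, 0.3, 3.4]
```

Key 1 pushes back with 3.4 N at 68 mm, which matches a free key about 3 mm down. I lift off and go to key 2.

```bash
python3 -m inch '[[0,0,-0.4,0,0,0],[0,0,-0.1,0,0,0],[0,-0.5,0,0,0,0],[0,-0.5,0,0,0,0],[0,-0.5,0,0,0,0]]'|grep ft
python3 -m inch '[[0,0,0,0,0,0],[0,0,0,0,0,0],[0,0,0.15,0,0,0],[0,0,0.15,0,0,0],[0,0,0,0,0,0]]'; python3 go.py 2 .071
```

```text
ft_force: [0.2, -0.1, 1.1]
time: 4.78
ee_pos: [0.5144, 0.1295, 0.2562]
eef_rot: [0.144, 0.99, -0.0, -0.001]
ft_force: [0.3, 0.3, -1.0]
width: 0.0006
grip_force: 0.0
t 4.7833 tip [0.514  0.1293 0.0742] F [ 0.35  0.34 -0.98] w 0.0005605910802936757
units to slot [-0.038  0.013  0.079]
turn units [-0.011 -0.016  0.008]
```

```bash
python3 -m inch '[[-0.02,0,0.05,0,0,0],[0,0,0.05,0,0,0],[0,0,0.05,0,0,0],[0,0,0,0,0,0],[0,0,0,0,0,0]]'|grep -E 'ft|pos'
python3 -m inch '[[0,0,0,0,0,0],[0,0,0,0,0,0],[0,0,0,0,0,0],[0,0,0,0,0,0],[0,0,0,0,0,0]]' | grep -E 'ft|pos'
```

```text
ee_pos: [0.5158, 0.1287, 0.2521]
ft_force: [-0.9, 1.3, 2.5]
ee_pos: [0.5158, 0.1286, 0.2521]
ft_force: [0.8, 1.6, 3.2]
```

Key 2 also makes contact at about 70 mm, so it is free. On to key 3.

```bash
python3 -m inch '[[0,0,-0.4,0,0,0],[0,0,-0.1,0,0,0],[0,-0.5,0,0,0,0],[0,-0.5,0,0,0,0],[0,-0.5,0,0,0,0]]'|grep ft
python3 -m inch '[[0,0,0,0,0,0],[0,0,0,0,0,0],[0,0,0.15,0,0,0],[0,0,0.15,0,0,0],[0,0,0,0,0,0]]' >/dev/null; python3 go.py 3 .071
python3 -m inch '[[0,0,0.05,0,0,0],[0,0,0.05,0,0,0],[0,0,0.05,0,0,0],[0,0,0,0,0,0],[0,0,0,0,0,0]]'|grep -E 'ft|pos'
python3 -m inch '[[0,0,0,0,0,0],[0,0,0,0,0,0],[0,0,0,0,0,0],[0,0,0,0,0,0],[0,0,0,0,0,0]]' | grep -E 'ft|pos'
```

```text
ft_force: [0.7, -0.4, 0.0]
t 6.45 tip [0.4978 0.0716 0.0763] F [-0.65 -0.57 -1.  ] w 0.000779277055326847
units to slot [-0.008  0.013  0.132]
turn units [-0.009 -0.014  0.008]
ee_pos: [0.4985, 0.071, 0.2539]
ft_force: [0.2, 0.3, 0.1]
ee_pos: [0.4985, 0.0709, 0.254]
ft_force: [-0.1, 1.2, -0.7]
```

```bash
python3 -m inch '[[0,0,0.05,0,0,0],[0,0,0.03,0,0,0],[0,0,0,0,0,0],[0,0,0,0,0,0],[0,0,0,0,0,0]]'|grep -E 'ft|pos'
python3 -m inch '[[0,0,0,0,0,0],[0,0,0,0,0,0],[0,0,0,0,0,0],[0,0,0,0,0,0],[0,0,0,0,0,0]]' | grep -E 'ft|pos'
```

```text
ee_pos: [0.4985, 0.071, 0.2507]
ft_force: [-0.1, 0.0, 0.3]
ee_pos: [0.4985, 0.0709, 0.2508]
ft_force: [-1.1, 0.4, 0.8]
```

There is no force at 68.8 mm, so key 3 sits lower than keys 1 and 2. I go a little further to feel it.

```bash
python3 -m inch '[[0,0,0.04,0,0,0],[0,0,0.03,0,0,0],[0,0,0,0,0,0],[0,0,0,0,0,0],[0,0,0,0,0,0]]'|grep -E 'ft|pos'
python3 -m inch '[[0,0,0,0,0,0],[0,0,0,0,0,0],[0,0,0,0,0,0],[0,0,0,0,0,0],[0,0,0,0,0,0]]' | grep -E 'ft|pos'
python3 -m inch '[[0,0,-0.4,0,0,0],[0,0,-0.3,0,0,0],[0,-0.5,0,0,0,0],[0,-0.5,0,0,0,0],[0,-0.5,0,0,0,0]]'|grep ft
python3 -m inch '[[0,0,0,0,0,0],[0,0,0,0,0,0],[0,0,0.15,0,0,0],[0,0,0.15,0,0,0],[0,0,0,0,0,0]]' >/dev/null; python3 go.py 4 .071
```

```text
ee_pos: [0.4987, 0.071, 0.2482]
ft_force: [-0.0, 0.3, 5.1]
ee_pos: [0.4986, 0.071, 0.2481]
ft_force: [0.5, -0.3, 4.6]
ft_force: [0.1, 0.1, 0.4]
t 9.7833 tip [0.4805 0.0142 0.0803] F [-0.3   0.23  0.09] w 0.0005147016538441691
units to slot [-0.016  0.012  0.232]
turn units [-0.008 -0.017  0.008]
```

Key 3 meets the finger at about 66–67 mm with 4.6 N, which matches the latched key. I tap key 4 to confirm.

```bash
python3 -m inch '[[0,0,0.1,0,0,0],[0,0,0.1,0,0,0],[0,0,0.06,0,0,0],[0,0,0.03,0,0,0],[0,0,0,0,0,0]]'|grep -E 'ft|pos'
python3 -m inch '[[0,0,0,0,0,0],[0,0,0,0,0,0],[0,0,0,0,0,0],[0,0,0,0,0,0],[0,0,0,0,0,0]]' | grep -E 'ft|pos'
```

```text
ee_pos: [0.4813, 0.0137, 0.2522]
ft_force: [-1.2, 2.6, 2.3]
ee_pos: [0.4813, 0.0135, 0.2524]
ft_force: [-1.1, 2.1, 1.9]
```

Key 4 makes contact at about 70 mm, so it is free and key 3 is the latched one. I lift off and return to key 3.

```bash
python3 -m inch '[[0,0,-0.4,0,0,0],[0,0,-0.1,0,0,0],[0,0.5,0,0,0,0],[0,0.5,0,0,0,0],[0,0.5,0,0,0,0]]'|grep ft
python3 -m inch '[[0,0,0,0,0,0],[0,0,0,0,0,0],[0,0,0.15,0,0,0],[0,0,0.15,0,0,0],[0,0,0,0,0,0]]' >/dev/null; python3 go.py 3 .067
```

```text
ft_force: [0.3, -0.8, -0.2]
t 11.45 tip [0.4976 0.0699 0.0768] F [-0.81  0.39 -0.73] w 0.00029795783852883714
units to slot [0.    0.056 0.246]
turn units [-0.01  -0.013 -0.014]
```

```bash
python3 -m inch '[[0,0.04,0.12,0,0,0],[0,0,0.1,0,0,0],[0,0,0.08,0,0,0],[0,0,0.06,0,0,0],[0,0,0,0,0,0]]'|grep -E 'ft|pos'
python3 -m inch '[[0,0,0.03,0,0,0],[0,0,0.03,0,0,0],[0,0,0,0,0,0],[0,0,0,0,0,0],[0,0,0,0,0,0]]' | grep -E 'ft|pos'
```

```text
ee_pos: [0.499, 0.0724, 0.2458]
ft_force: [-2.3, -0.7, 5.3]
ee_pos: [0.499, 0.0723, 0.2438]
ft_force: [-3.2, -0.7, 7.6]
```

```bash
python3 -m inch '[[0,0,0.05,0,0,0],[0,0,0.03,0,0,0],[0,0,0,0,0,0],[0,0,0,0,0,0],[0,0,0,0,0,0]]'|grep -E 'ft|pos'
python3 -m inch '[[0,0,0.04,0,0,0],[0,0,0.02,0,0,0],[0,0,0,0,0,0],[0,0,0,0,0,0],[0,0,0,0,0,0]]' | grep -E 'ft|pos'
```

```text
ee_pos: [0.4992, 0.0722, 0.2431]
ft_force: [-16.8, -4.0, 40.9]
ee_pos: [0.4994, 0.0721, 0.2427]
ft_force: [-27.5, -4.7, 66.8]
```

The key has bottomed out: the force jumps while the tip stays at 61 mm. I lift off and tap lightly to check that it now stands at free height.

```bash
python3 -m inch '[[0,0,-0.1,0,0,0],[0,0,-0.2,0,0,0],[0,0,-0.2,0,0,0],[0,0,0,0,0,0],[0,0,0,0,0,0]]'|grep -E 'ft|pos'
python3 -m inch '[[0,0,0,0,0,0],[0,0,0,0,0,0],[0,0,0,0,0,0],[0,0,0,0,0,0],[0,0,0,0,0,0]]' >/dev/null; python3 go.py 3 .069
```

```text
ee_pos: [0.499, 0.0725, 0.2579]
ft_force: [-0.0, -0.1, -0.9]
t 13.95 tip [0.4989 0.0725 0.0757] F [ 0.34 -0.03  0.27] w 0.00043228955585663566
units to slot [ 0.013 -0.016  0.167]
turn units [-0.001 -0.002 -0.003]
```

```bash
python3 -m inch '[[0,0,0.08,0,0,0],[0,0,0.07,0,0,0],[0,0,0.02,0,0,0],[0,0,0,0,0,0],[0,0,0,0,0,0]]'|grep -E 'ft|pos'
python3 -m inch '[[0,0,0,0,0,0],[0,0,0,0,0,0],[0,0,0,0,0,0],[0,0,0,0,0,0],[0,0,0,0,0,0]]' | grep -E 'ft|pos'
python3 -m inch '[[0,0,-0.5,0,0,0],[0,0,-0.8,0,0,0],[0,0,-0.8,0,0,0],[0,0,-0.8,0,0,0],[0,0,-0.8,0,0,0]]'|grep -E 'ft|pos'
python3 -m inch '[[0.8,0,-0.5,0,0,0],[0.8,0,0,0,0,0],[0.8,0,0,0,0,0],[0.5,0,0,0,0,0],[0,0,0,0,0,0]]'|grep -E 'ft|pos|time'
python3 - <<'E'
from bench import eyes;import cv2
c=eyes.camera("side");cv2.imwrite('pics/end.png',cv2.resize(c["pixels"][110:400,180:430,::-1],None,fx=2,fy=2,interpolation=cv2.INTER_CUBIC))
E
```

```text
ee_pos: [0.4991, 0.0725, 0.2513]
ft_force: [0.4, -0.1, 2.6]
ee_pos: [0.4991, 0.0725, 0.2513]
ft_force: [1.7, -0.8, 2.7]
ee_pos: [0.4984, 0.0723, 0.4002]
ft_force: [0.4, -0.3, -0.3]
time: 15.62
ee_pos: [0.3848, 0.1068, 0.4189]
ft_force: [1.0, 0.4, -0.3]
```

View pics/end.png

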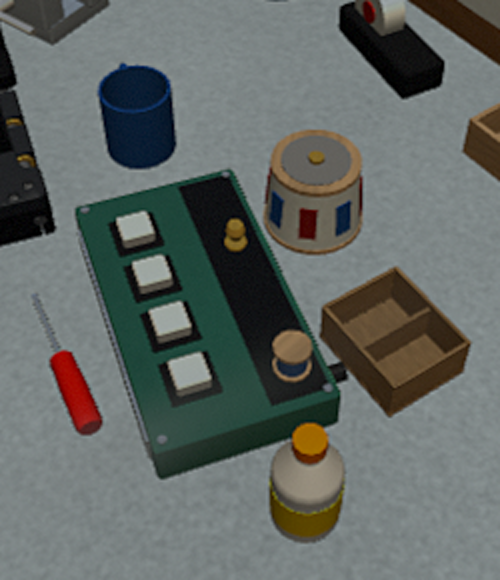

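Key 3 now pushes back with 2.7 N at 69.3 mm, as a free key does. The picture shows all four keys level at crop pixels (135,228), (152,272), (170,322) and (190,374). Finial, bobbin, mug, bottle, screwdriver, shade and carton are all undisturbed, and the arm is clear.

```bash
python3 -c "
from bench import job;print(job.close_job())"
```

```text
the job is handed in; nothing more can be done
None
```

Key 3 was the latched one; I pressed it to the bottom (up to 67 N at the wrist), a light re-tap found it up at free height with the others, and the job is handed in at about 16 s with nothing around it moved.

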